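# Change over the adapter of a leak-test fixture and open its air valve

### The arm

A 6-joint arm with a two-finger parallel gripper is mounted at the origin on a cart in front of the work surface, level with it; the furniture and walls round the work are solid. World frame = base frame: x ahead of the robot, y to its left, z up, the work surface at z = 0. Lengths are in m, angles in rad, forces in N, time in s.
With the tool pointing down it reaches from about 0.275 to 1 m from the base axis. Payload 8.4 kg.
Tool frame: the origin (TCP) lies on the centre line of the jaws, within the pads' length; the fingertips stand 17 mm ahead of it and the grasp point (between the pads) lies 2 mm behind it (bot.tcp_to_tips is the y of the fingertips in the tool frame, in m); y points along the fingers, z is the direction in which the jaws open and shut, and the axes are right-handed (so a half turn about y gives the same grasp; the last joint's range is limited). The gripper opens to 85 mm and grips with 20 to 120 N. Pads are 22 mm wide; open, the fingers measure 114 mm over their backs; the gripper's body (76 mm by 85 mm) begins 54 mm behind the grasp point. The pads swing forward as they close: fully open they stand 13 mm farther back than shut.
Start: joints at [1.342, 0.353, 1.633, -0, 1.155, -0.002], TCP at [0.141, 0.609, 0.248] pointing down, gripper open.
Joint ranges: [-2.63, 2.63], [-0.92, 2.1], [0.06, 2.66], [-1.3, 4.44], [0, 2.69], [-3.02, 3.02]. Speed limits (rad/s): [2.22, 2.22, 2.79, 3.14, 3.14, 3.14].

### API

Orientations are given as a unit quaternion [x, y, z, w].
In Python, from workcell import bot, hand, kinematics, get_obs, vision, hand_in gives the robot as it stands. The module is installed in compiled form; this text tells all that it offers. Calls block until the motion is done:
- bot.reach(position, orientation): joint-space move of the TCP to a pose.
- bot.servo_line(position, ori=None, velocity=0.15): straight line of the TCP; ori=None keeps the orientation; velocity is the mean speed in m/s.
- bot.goto_joints(angles): joint-space move.
- hand.move_gripper(opening, strength=None): finger opening in m; strength is the grip in N (None keeps the last); returns when the fingers have stopped.
- bot.dwell(seconds).
- kinematics.solve_ik(position, orientation): joint angles nearest the present ones, or None.
- get_obs(): the state.
- vision.read_camera(name): name is "side" or "top" or "wrist"; returns a dict with "frame" (420x560x3 uint8, red, green, blue), "intrinsics" (3x3 intrinsics, pixels), "view" (4x4, takes a point from world to camera coordinates). Camera axes: x right, y down, z forward; pixel columns grow to the right and rows downward; lengths in m; the calibration is good to about 2 mm. A picture is of the moment at which its call begins. There is no depth.
A pose or a line that the arm cannot do raises bot.IKError and nothing moves.
- hand_in(): hands the job in, once; it reports no verdict.
The state is a dict: "time_s": time; "joint_pos": joint angles; "joint_vel": joint speeds; "joint_efforts": joint torques, N m; "position": TCP position; "orientation": TCP orientation; "wrist_force": force on the tool from outside, world axes, zero at the start; "ft_torque": the same for the moment, N m; "gripper_width": finger opening in m.
Only numpy, scipy, OpenCV 4.12 (cv2) and the standard library are available. Lean on these libraries where they do the work, as an engineer would, in place of code of your own. Each camera call takes 0.05 s, during which the arm holds its last target.

### The job

Fit the black adapter block into the rectangular pocket of the aluminium test fixture, either way round, and press it down past the spring detents until it is fully home, its top flush with the fixture's deck. Then pull the red valve knob on the fixture up until it snaps out and stays out, and let go of it. Leave the other things on the table where they are.

Things in the scene. Friction and masses are not known exactly. Their poses are not given: they have to be found in the camera images.
- adapter_center (a point): centre, half-way up, of the black plastic adapter block: 60 (x) x 100 (y) x 28 mm (z), about 0.24 kg, two red seals on top, z up; it lies flat on the table. Lower edges chamfered 3 mm; a detent groove low in each 60 mm end; the two plain 100 mm sides, 60 mm apart, are the ones to grip
- adapter_bottom (a point): centre of the adapter block's underside, same axes
- adapter: the adapter block; origin at the centre of its underside, same axes
- fixture: aluminium test fixture, fixed to the table, 112 (x) x 209 (y) mm, deck 40 mm high; origin on the table under its pocket's centre, z up. The pocket takes the adapter. Its long walls (at +x and -x, 25 mm thick) each have a 48 mm wide slot in the middle, open outward and down to the pocket floor, so that fingers that hold the block by its long sides may go down with it
- pocket_floor (a point): centre of the pocket's floor (12 mm above the table), axes as the fixture's. A sprung steel ball in each end wall stops the block with its top about 9 mm above the deck; a push of about 10 N on the middle of its top snaps it down to the floor (often one end after the other), where the balls hold it by its grooves, its top flush with the deck
- pocket_mouth (a point): centre of the pocket's mouth at deck level, 40 mm above the table, axes as the fixture's. The pocket is 63 (x) x 103 (y) mm and 28 mm deep, with a 3 mm sloped lead-in on all sides
- knob_grip (a point): on the axis of the fixture's red round valve knob, at the height to grip. Knob 28 mm across, 28 mm tall (18.5 mm below and 9.5 mm above this point); when in, its underside is 9 mm above the deck, with a flat nut 8 mm high and 38 mm across below it. It stands at (-24, -101) mm from the fixture's origin, a low gauge (5 mm high) beside it at (27, -101) mm
- air_knob (a joint): travel of the valve knob straight up, m: 0 in (off), 0.012 out (on). A sprung detent holds it at either end: about 7 N is needed to pull it past the middle (0.006), then it snaps to the other end and stays
- seal_plate: bystander: clear plate with red seals, 78 x 125 x 11 mm, lying flat; origin at the centre of its underside
- oil_bottle: bystander: upright oil bottle with red spout, 41 mm wide, 125 mm tall; origin at the centre of its underside
- seal_block_1: bystander: aluminium block with a red seal, 44 x 50 x 18 mm; origin at the centre of its underside
- seal_block_2: bystander: a second such block

How it is judged:
On the way, in this order (a step that is already met when the one before it is completed fails the run):
1. the adapter block is pressed home in the pocket, flush with the deck, while the valve knob is still in (z of adapter_bottom in the frame of pocket_floor below 0.002 m and horizontal distance between adapter_bottom and pocket_floor below 0.004 m and angle between adapter's own z axis and vertical below 0.035 rad and angle between the x axis of adapter and the x axis of fixture, either way round below 0.08 rad and value of joint air_knob below 0.005 m), for 0.2 s.
2. the valve knob is pulled out (value of joint air_knob above 0.01 m), for 0.2 s.
At the end, for the whole second after the job is handed in: The block's underside is within 2 mm of the pocket's floor (top flush), its centre within 4 mm of the pocket's, tilted under 2 and turned under 4.5 degrees from it (either way round) and at rest; the valve knob, released, stands out more than 10 of its 12 mm (z of adapter_bottom in the frame of pocket_floor below 0.002 m and horizontal distance between adapter_bottom and pocket_floor below 0.004 m and angle between adapter's own z axis and vertical below 0.035 rad and angle between the x axis of adapter and the x axis of fixture, either way round below 0.08 rad and value of joint air_knob above 0.01 m and linear speed of adapter below 0.02 m/s); the robot touches nothing.
It fails at once if a bystander is pushed more than 40 mm from its place (distance of any of seal_plate, oil_bottle, seal_block_1, seal_block_2 from where it was at the start of the episode above 0.04 m).
It fails at once if the oil bottle is knocked over (angle between oil_bottle's own z axis and vertical above 0.6 rad).
It also fails if it takes over 58 s, if anything falls off the work surface, if the arm or the gripper's body presses on something with over 40 N, if the wrist force passes 120 N, or if a joint passes its speed limit or range.

## Working session

There is one attempt and no reset: what is moved stays moved. The work goes in short steps, each a Python script; the robot and the scene stay as the last script left them, time stands still between calls to the robot, and variables do not carry over. Pictures are saved under pics/ and viewed, and the job is handed in when it is done.

```bash
mkdir -p pics; python3 - <<'E'
from workcell import *
import cv2,numpy as np
o=get_obs();print(o)
for n in("top","side","wrist"):
    c=vision.read_camera(n);cv2.imwrite(f"pics/{n}0.png",c["frame"][:,:,::-1]);print(n,c["intrinsics"].tolist(),np.round(c["view"],4).tolist())
    np.savez(f"{n}0.npz",**c)
E
```

```text
{'time_s': 0.0, 'joint_pos': array([ 1.34160433e+00,  3.53602522e-01,  1.63415201e+00, -2.28901113e-05,
        1.15520623e+00, -2.37919710e-03]), 'joint_vel': array([ 0.00053588, -0.00075382,  0.00106567,  0.00154757,  0.00119772,
       -0.00075222]), 'joint_efforts': array([ 9.62853337e-04, -6.05272722e+01, -3.42049778e+01,  1.12587929e-04,
        9.41046746e-03, -8.13602838e-06]), 'position': array([0.14043451, 0.60854318, 0.24758252]), 'orientation': array([ 0.70304612, -0.08006391,  0.07996686, -0.70208349]), 'wrist_force': array([ 0.92546873, -0.12539682,  0.46488525]), 'ft_torque': array([ 0.02399042, -0.00046287,  0.00757016]), 'gripper_width': 0.08565079727802934}
top [[441.41253138856996, 0.0, 273.92293214546123], [0.0, 441.41253138856996, 210.7927326415257], [0.0, 0.0, 1.0]] [[-0.0041, -1.0, 0.0051, -0.0113], [-0.9912, 0.0034, -0.1322, 0.581], [0.1322, -0.0056, -0.9912, 0.9807], [0.0, 0.0, 0.0, 1.0]]
side [[435.18560477024533, 0.0, 286.9432582986585], [0.0, 435.18560477024533, 204.6422330981317], [0.0, 0.0, 1.0]] [[-0.9739, -0.2265, 0.0131, 0.5481], [-0.1158, 0.4466, -0.8872, 0.1372], [0.1951, -0.8656, -0.4612, 0.7859], [0.0, 0.0, 0.0, 1.0]]
wrist [[365.70168659602615, 0.0, 278.0288557549987], [0.0, 365.70168659602615, 208.79554127227465], [0.0, 0.0, 1.0]] [[0.225, 0.9744, -0.0025, -0.624], [0.9226, -0.2122, 0.3222, -0.0422], [0.3134, -0.0748, -0.9467, 0.3807], [0.0, 0.0, 0.0, 1.0]]
```

View pics/top0.png

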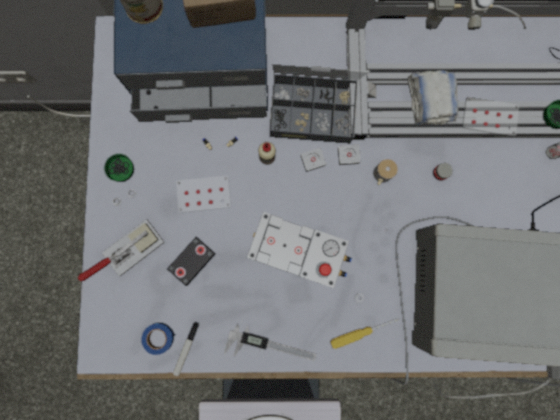

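View pics/side0.png

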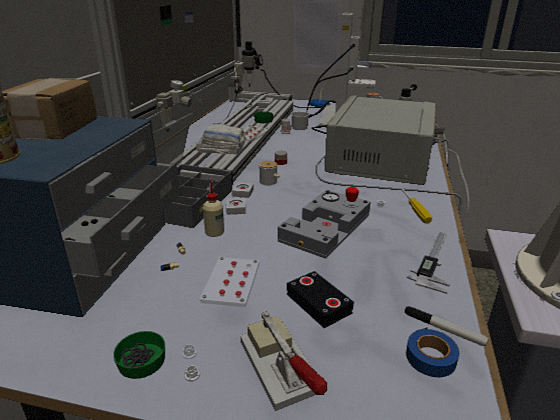

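View pics/wrist0.png

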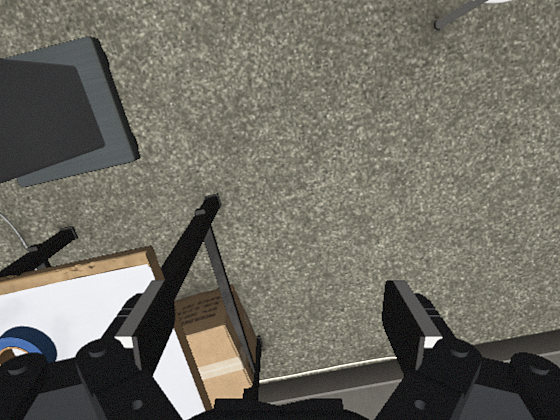

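The top view shows the fixture around (298,250), with the knob at (325,270) and the gauge at (331,247). The adapter is at (190,261), the seal plate at (203,194), the bottle at (267,151) and the blocks at (314,160) and (348,155). I'll enlarge it.

```bash
python3 - <<'E'
import cv2
i=cv2.imread("pics/top0.png")
cv2.imwrite("pics/c1.png",cv2.resize(i[200:300,235:365],None,fx=6,fy=6,interpolation=cv2.INTER_CUBIC))
cv2.imwrite("pics/c2.png",cv2.resize(i[225:295,155:225],None,fx=8,fy=8,interpolation=cv2.INTER_CUBIC))
E
```

```text
(no output)
```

View pics/c1.png

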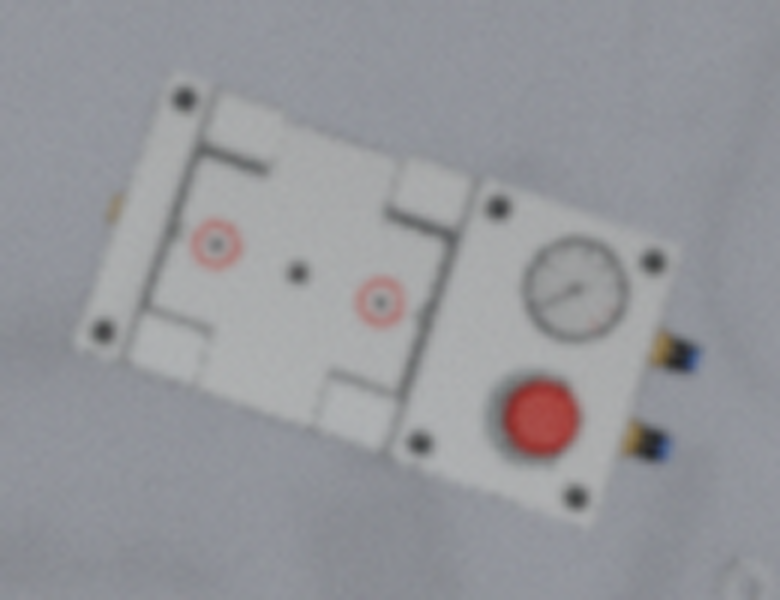

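View pics/c2.png

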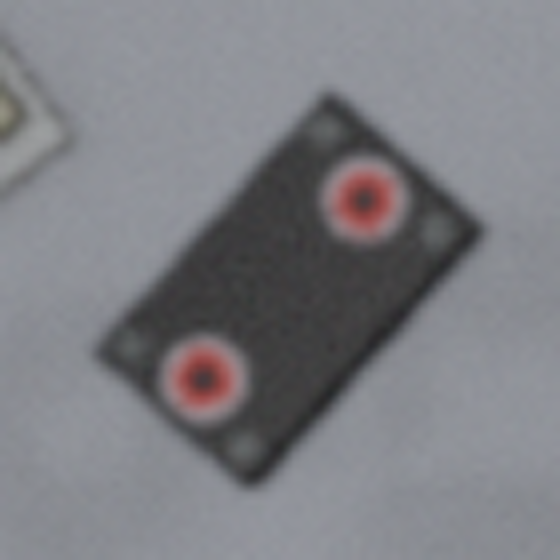

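```bash
cat > h.py <<'E'
from workcell import *
import numpy as np,cv2
from scipy.spatial.transform import Rotation as R
def px2w(c,uv,z):
    K=c["intrinsics"];V=c["view"];Rm=V[:3,:3];t=V[:3,3]
    d=Rm.T@np.linalg.solve(K,[uv[0],uv[1],1.]);o=-Rm.T@t
    return o+d*(z-o[2])/d[2]
def w2px(c,p):
    q=c["view"][:3,:3]@np.asarray(p)+c["view"][:3,3];q=c["intrinsics"]@q;return q[:2]/q[2]
def ori(yaw,tilt=0): # tool y down, tool z horizontal at angle yaw
    z=np.array([np.cos(yaw),np.sin(yaw),0]);y=np.array([0,0,-1.]);x=np.cross(y,z)
    return R.from_matrix(np.c_[x,y,z]).as_quat()
E
python3 - <<'E'
from h import *
c=np.load("top0.npz")
f=lambda p,s,ox,oy:((p[0]+.5)/s-.5+ox,(p[1]+.5)/s-.5+oy)
S=[px2w(c,f(p,6,235,200),.012) for p in((216,245),(380,301),(298,273))]
print(np.round(S,4)); d=S[0]-S[1];print("fix yaw",np.degrees(np.arctan2(-d[0],d[1])),np.linalg.norm(d))
k=px2w(c,f((541,418),6,235,200),.077);print("knob",k)
# screws on deck z=.04
Q=[px2w(c,f(p,6,235,200),.04) for p in((184,98),(104,331),(499,208),(653,262),(420,442),(576,497))]
a=np.arctan2(-d[0],d[1]);M=np.array([[np.cos(a),-np.sin(a)],[np.sin(a),np.cos(a)]])
for q in Q+[k]: print(np.round(M.T@(q-S[2])[:2],4))
A=[px2w(c,f(p,8,155,225),.028) for p in((365,199),(204,378))]
C=[px2w(c,f(p,8,155,225),.028) for p in((330,95),(480,230),(100,352),(250,484))]
d=A[0]-A[1];print("ad",np.round((A[0]+A[1])/2,4),np.round(np.mean(C,0),4),np.degrees(np.arctan2(-d[0],d[1])),np.linalg.norm(d))
print(get_obs()["orientation"], R.from_quat(get_obs()["orientation"]).as_matrix())
E
```

```text
[[ 0.5143 -0.0055  0.012 ]
 [ 0.4922 -0.0694  0.012 ]
 [ 0.5033 -0.0375  0.012 ]]
fix yaw -19.061930143374422 0.06768221854178044
knob [ 0.44664906 -0.12371213  0.077     ]
[0.0477 0.0631]
[-0.0463  0.0629]
[ 0.0466 -0.0645]
[ 0.0459 -0.1264]
[-0.0472 -0.0637]
[-0.0477 -0.1257]
[-0.0253 -0.1   ]
ad [0.4676 0.1793 0.028 ] [0.4673 0.1777 0.028 ] -131.54759040950975 0.06800064106339537
[ 0.70293279 -0.0800462   0.07996906 -0.70219873] [[ 9.74395110e-01 -2.25859241e-04  2.24842431e-01]
 [-2.24842544e-01 -1.01910617e-03  9.74394577e-01]
 [ 9.06228799e-06 -9.99999455e-01 -1.04379483e-03]]
```

```bash
python3 - <<'E'
from h import *
for n,p,ys in(("ad",(.4675,.1785,.2),(48.5,-131.5)),("fx",(.503,-.0375,.2),(-19,161)),("kn",(.447,-.124,.2),(-19,161,71,-109))):
    for y in ys:
        q=kinematics.solve_ik(p,ori(np.radians(y)));print(n,y,None if q is None else np.round(q,2))
E
```

```text
ad 48.5 [ 0.36  0.22  1.94 -0.    0.98 -0.48]
ad -131.5 [ 0.36  0.22  1.94 -0.    0.98  2.66]
fx -19 [-0.08  0.22  1.94 -0.    0.98  0.25]
fx 161 [-0.08  0.22  1.94 -0.    0.98 -2.89]
kn -19 [-0.27  0.16  2.02 -0.    0.97  0.06]
kn 161 None
kn 71 [-0.27  0.16  2.02 -0.    0.97 -1.51]
kn -109 [-0.27  0.16  2.02 -0.    0.97  1.63]
```

```bash
python3 - <<'E'
from h import *
def snap(n):
    c=vision.read_camera("wrist");cv2.imwrite(f"pics/{n}.png",c["frame"][:,:,::-1]);np.savez(f"{n}.npz",**c);print(n,-c["view"][:3,:3].T@c["view"][:3,3],get_obs()["position"])
bot.reach((.503,-.0375,.25),ori(np.radians(-19)));bot.dwell(.2);snap("wf")
bot.reach((.4675,.1785,.22),ori(np.radians(48.5)));bot.dwell(.2);snap("wa")
print(get_obs()["time_s"],get_obs()["wrist_force"])
E
```

```text
wf [0.52998941 0.0413028  0.37480309] [ 0.5030517  -0.03717661  0.24997228]
wa [0.40628493 0.23261137 0.34500703] [0.46797519 0.17754067 0.22017987]
4.15 [-0.01247115  0.0611707   0.39246547]
```

View pics/wf.png

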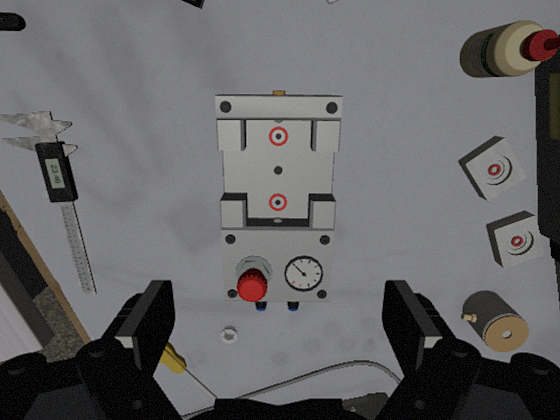

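View pics/wa.png

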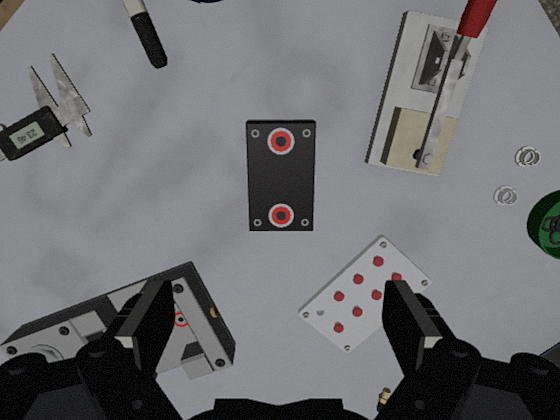

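```bash
python3 - <<'E'
import cv2
i=cv2.imread("pics/wf.png")
cv2.imwrite("pics/c3.png",cv2.resize(i[90:310,205:350],None,fx=2.7,fy=2.7,interpolation=cv2.INTER_CUBIC))
i=cv2.imread("pics/wa.png")
cv2.imwrite("pics/c4.png",cv2.resize(i[110:240,235:330],None,fx=4.5,fy=4.5,interpolation=cv2.INTER_CUBIC))
E
```

```text
(no output)
```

View pics/c3.png

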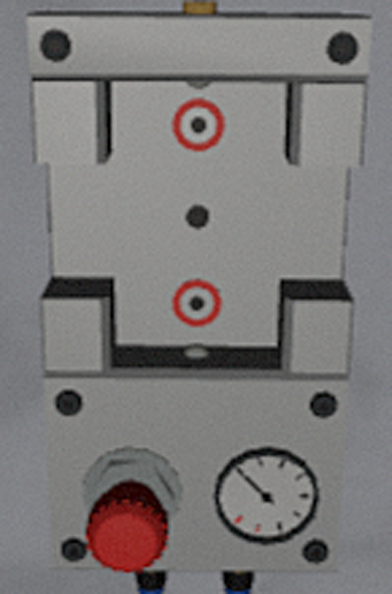

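View pics/c4.png

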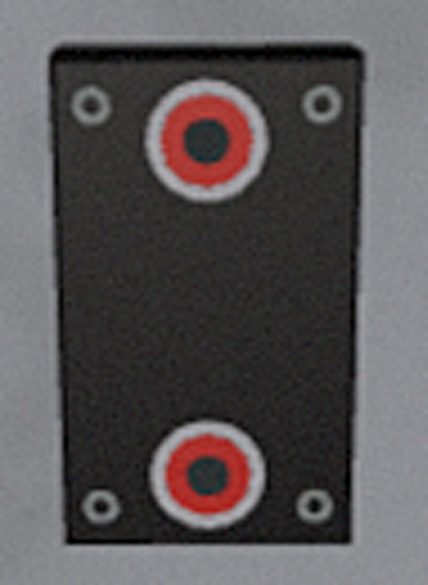

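```bash
python3 - <<'E'
from h import *
f=lambda p,s,ox,oy:((p[0]+.5)/s-.5+ox,(p[1]+.5)/s-.5+oy)
c=np.load("wf.npz")
g=lambda p,z:px2w(c,f(p,2.7,205,90),z)
S=[g(p,.012) for p in((198.5,125),(196.5,303),(197.5,216))]
print(np.round(S,4)); d=S[0]-S[1];a=np.arctan2(-d[0],d[1])
Q=[g(p,.04) for p in((56,45),(343,47),(68,402),(324,404),(74,549),(315,550))]
for e in(Q[0]-Q[2],Q[1]-Q[3],Q[2]-Q[4],Q[3]-Q[5],Q[0]-Q[4],Q[1]-Q[5]):print(np.degrees(np.arctan2(-e[0],e[1])),np.linalg.norm(e))
print("fix yaw",np.degrees(a),np.linalg.norm(d))
M=np.array([[np.cos(a),-np.sin(a)],[np.sin(a),np.cos(a)]])
for q in Q: print(np.round(M.T@(q-S[2])[:2],4))
k=g((128,532),.077);print("knob",k,M.T@(k-S[2])[:2])
c=np.load("wa.npz")
g=lambda p,z:px2w(c,f(p,4.5,235,110),z)
A=[g(p,.028) for p in((206,141),(207.5,476))];d=A[0]-A[1]
C=[g(p,.028) for p in((91,105),(322,104),(101,506),(315,506))]
print("ad",np.mean(A,0),np.mean(C,0),np.degrees(np.arctan2(-d[0],d[1])),np.linalg.norm(d))
for i,j in((0,2),(1,3)):
  e=C[i]-C[j];print(np.degrees(np.arctan2(-e[0],e[1])),np.linalg.norm(e))
E
```

```text
[[ 0.515  -0.0042  0.012 ]
 [ 0.4923 -0.0682  0.012 ]
 [ 0.5037 -0.036   0.012 ]]
-19.6167314617526 0.1267984785182634
-19.412364559686413 0.1270114821819038
-19.236923898705406 0.062040214215752704
-19.856306169934665 0.06171430851693116
-19.491951404795337 0.18883777746709962
-19.557535421411835 0.18872454396626576
fix yaw -19.602523662287847 0.06790845728087623
[-0.047   0.0628]
[0.0469 0.0632]
[-0.047 -0.064]
[ 0.0473 -0.0638]
[-0.0466 -0.1261]
[ 0.047  -0.1255]
knob [ 0.44992218 -0.11895458  0.077     ] [-0.02286088 -0.09623501]
ad [0.46786047 0.18074758 0.028     ] [0.46780599 0.18092769 0.028     ] 48.70631313026072 0.06817411729023912
48.60339814832627 0.08154718442775907
48.74083647709883 0.08173375818186951
```

```bash
python3 - <<'E'
from h import *
q=ori(np.radians(48.65))
print(bot.tcp_to_tips)
bot.servo_line((.4678,.1805,.08),q,.15);bot.servo_line((.4678,.1805,.023),q,.06)
bot.dwell(.2);o=get_obs();print(o["position"],o["wrist_force"])
w=hand.move_gripper(.055,60);o=get_obs();print(w,o["gripper_width"],o["position"],o["wrist_force"])
bot.servo_line((.4678,.1805,.12),None,.1);bot.dwell(.2)
o=get_obs();print(o["gripper_width"],o["position"],o["wrist_force"],o["time_s"])
for n in("wrist","side"):
    c=vision.read_camera(n);cv2.imwrite(f"pics/{n}1.png",c["frame"][:,:,::-1]);np.savez(n+"1.npz",**c)
E
```

```text
0.017
[0.46802656 0.18058716 0.02332466] [ 0.42461772  0.03458414 -0.1483432 ]
False 0.05867703360175079 [0.46792682 0.18056686 0.02347566] [-1.13988936 -0.2908489   6.92109455]
0.05884184133356978 [0.46749053 0.1803645  0.11944683] [ 0.30784991  0.62544108 -2.52320824] 8.2333
```

View pics/wrist1.png

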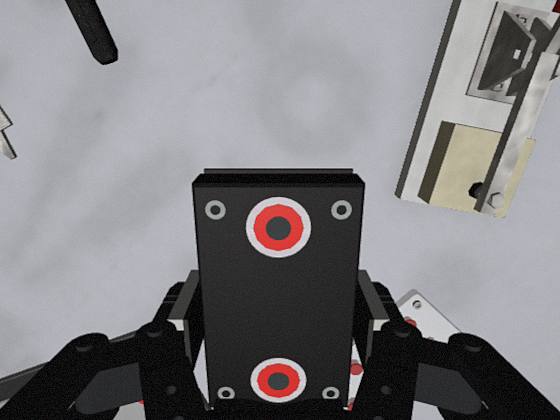

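View pics/side1.png

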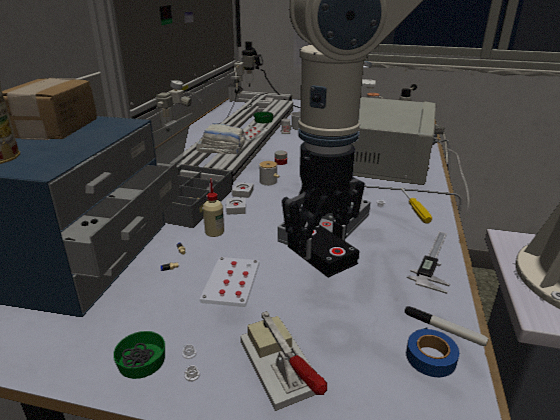

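```bash
python3 - <<'E'
from h import *
o=get_obs();c=np.load("wrist1.npz");Rm=R.from_quat(o["orientation"]).as_matrix();p=o["position"]
for z in(.120,.124,.128):
  S=[px2w(c,u,z) for u in((278,227),(278.3,380),(215,210),(341,210),(226,394),(331,394))]
  print(z,np.linalg.norm(S[0]-S[1]),np.linalg.norm(S[2]-S[4]),np.linalg.norm(S[2]-S[3]),np.linalg.norm(S[4]-S[5]))
  print(np.round([Rm.T@(s-p)*1000 for s in S],1).tolist(), "mid",np.mean([Rm.T@(s-p)*1000 for s in S],0))
E
```

```text
0.12 0.07020580304686515 0.08442319376109765 0.04528951623914449 0.04554608287850483
[[-33.4, -0.4, -0.0], [36.8, -0.4, 0.1], [-40.0, -0.3, -22.7], [-40.0, -0.4, 22.6], [44.4, -0.4, -22.6], [44.4, -0.4, 22.9]] mid [ 2.02034788 -0.37273857  0.06040455]
0.124 0.0679466354859804 0.08170652174177699 0.04383213520374294 0.04408044573030795
[[-35.0, -4.4, -0.0], [32.9, -4.4, 0.1], [-41.4, -4.3, -21.9], [-41.4, -4.4, 21.9], [40.3, -4.4, -21.9], [40.3, -4.4, 22.2]] mid [-0.70876903 -4.37185122  0.06163219]
0.128 0.06568746792509571 0.07898984972245629 0.042374754168341404 0.04261480858211093
[[-36.6, -8.4, -0.0], [29.1, -8.4, 0.1], [-42.8, -8.3, -21.2], [-42.8, -8.4, 21.2], [36.2, -8.4, -21.1], [36.2, -8.4, 21.5]] mid [-3.43788594 -8.37096388  0.06285983]
```

```bash
python3 - <<'E'
from h import *
q=ori(np.radians(-19.55));X,Y=.5034,-.0369
bot.reach((X,Y,.12),q);bot.servo_line((X,Y,.072),q,.1);bot.dwell(.3)
o=get_obs();b=o["wrist_force"];print(o["position"],b)
X+=X-o["position"][0];Y+=Y-o["position"][1]
for z in(.066,.06,.055,.05,.047):
    bot.servo_line((X,Y,z),q,.04);bot.dwell(.1);o=get_obs();print(np.round(o["position"],4),np.round(o["wrist_force"]-b,1),np.round(o["ft_torque"],2))
    if np.linalg.norm(o["wrist_force"]-b)>20:break
print(o["time_s"])
for n in("wrist","side"):
    c=vision.read_camera(n);cv2.imwrite(f"pics/{n}2.png",c["frame"][:,:,::-1])
E
```

```text
[ 0.50372191 -0.03694461  0.07249202] [-0.62807952  0.83166861 -3.00978113]
[ 0.503  -0.0369  0.0659] [-0.2 -1.   0.4] [-0.04  0.05  0.01]
[ 0.5031 -0.0368  0.0599] [ 0.8 -1.6  0.5] [-0.05 -0.01 -0.04]
[ 0.503  -0.0369  0.0549] [ 0.2 -1.2 -0.1] [ 0.02 -0.06  0.04]
[ 0.503  -0.0369  0.0499] [ 0.5 -1.2 -0.1] [-0.01  0.02  0.06]
[ 0.503  -0.0369  0.047 ] [-0.1 -1.5  0.7] [-0.    0.06 -0.04]
12.05
```

View pics/wrist2.png

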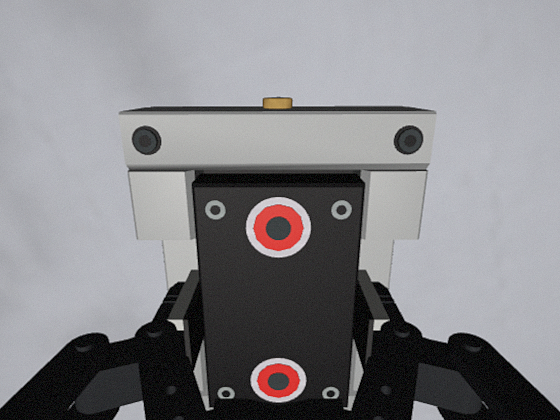

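It entered without contact: the block is centred between the deck walls. Next I'll press it down in force-checked steps, still gripped.

```bash
python3 - <<'E'
from h import *
q=ori(np.radians(-19.55));X,Y=.5032,-.0369
for z in(.0445,.043,.0415,.040,.0385,.037,.0358,.0350,.0343):
    bot.servo_line((X,Y,z),q,.04);bot.dwell(.15);o=get_obs();print(z,np.round(o["position"],4),np.round(o["wrist_force"],1),np.round(o["ft_torque"],2))
    if np.linalg.norm(o["wrist_force"])>35:break
print(o["time_s"])
for n in("wrist","side"):
    c=vision.read_camera(n);cv2.imwrite(f"pics/{n}3.png",c["frame"][:,:,::-1])
E
```

```text
0.0445 [ 0.5036 -0.0368  0.0447] [1.9 1.3 1.6] [ 0.25 -0.19 -0.05]
0.043 [ 0.5036 -0.037   0.0431] [ 2.2 -0.1  2.7] [-0.03 -0.38  0.03]
0.0415 [ 0.5031 -0.0369  0.0413] [ 1.4 -0.4 -2. ] [ 0.02 -0.42 -0.05]
0.04 [ 0.5021 -0.0367  0.0395] [ 0.8  1.3 -8.8] [ 0.24 -0.01 -0.02]
0.0385 [ 0.5025 -0.0369  0.0381] [  0.1   1.  -11.5] [ 0.22  0.05 -0.02]
0.037 [ 0.5031 -0.0369  0.0369] [  0.4   1.6 -12.8] [ 0.27 -0.11 -0.03]
0.0358 [ 0.5037 -0.037   0.0361] [ 1.3  1.  -5.5] [ 0.28 -0.19  0.04]
0.035 [ 0.5038 -0.0369  0.0355] [0.2 2.9 6.3] [0.31 0.14 0.01]
0.0343 [ 0.5038 -0.0369  0.0355] [-3.4  1.6 16.4] [0.38 0.76 0.  ]
15.75
```

View pics/wrist3.png

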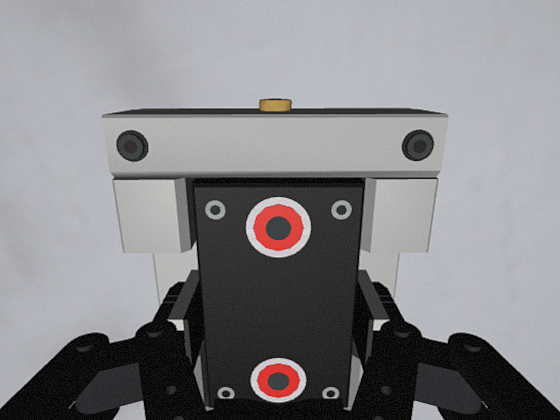

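The block snapped down and bottomed: TCP 0.0355 is the floor plus the grip offset, and the force has reversed to +16 N. I'll release, rise and check.

```bash
python3 - <<'E'
from h import *
q=ori(np.radians(-19.55));X,Y=.5036,-.0369
bot.servo_line((X,Y,.0355),q,.05)
hand.move_gripper(.08);bot.dwell(.1);o=get_obs();print(o["gripper_width"],o["wrist_force"])
bot.servo_line((X,Y,.07),q,.08);bot.servo_line((X,Y,.25),q,.2);bot.dwell(.2)
o=get_obs();print(o["position"],o["wrist_force"],o["time_s"])
for n in("wrist","side","top"):
    c=vision.read_camera(n);cv2.imwrite(f"pics/{n}4.png",c["frame"][:,:,::-1]);np.savez(n+"4.npz",**c)
i=cv2.imread("pics/side4.png")[170:270,260:390];cv2.imwrite("pics/c5.png",cv2.resize(i,None,fx=6,fy=6,interpolation=cv2.INTER_CUBIC))
i=cv2.imread("pics/wrist4.png")[90:310,205:350];cv2.imwrite("pics/c6.png",cv2.resize(i,None,fx=2.7,fy=2.7,interpolation=cv2.INTER_CUBIC))
E
```

```text
0.07999206667490269 [0.41463877 0.63263492 0.2732982 ]
[ 0.50308001 -0.03687384  0.2489265 ] [-0.66915271 -0.17233167 -0.13765692] 18.3833
```

View pics/c5.png

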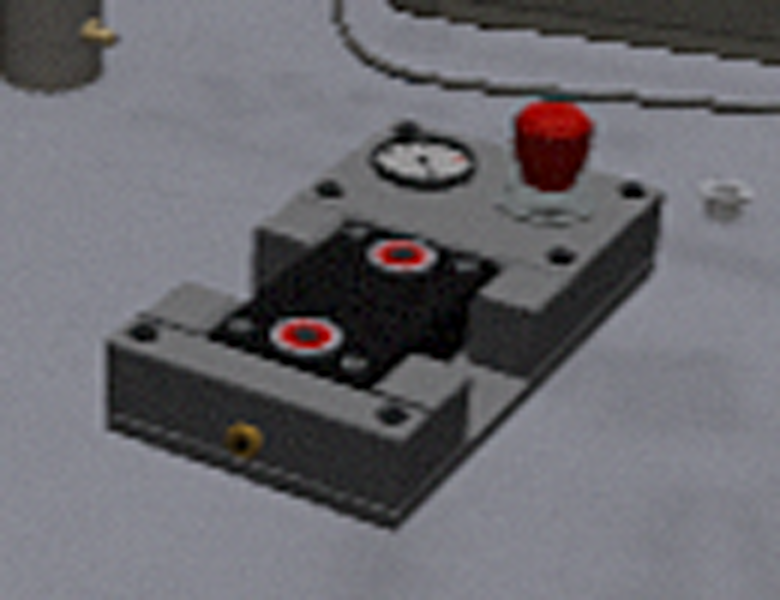

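View pics/c6.png

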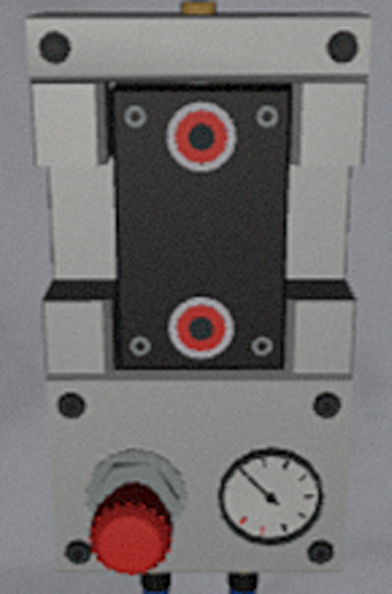

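The block is flush and both seals are level with the deck. The knob is still in. Next is the knob.

```bash
python3 - <<'E'
from h import *
c=np.load("wrist4.npz");f=lambda p,s,ox,oy:((p[0]+.5)/s-.5+ox,(p[1]+.5)/s-.5+oy)
S=[px2w(c,f(p,2.7,205,90),.04) for p in((202,137),(201,328))];d=S[0]-S[1];print("ad",np.mean(S,0),np.linalg.norm(d),np.degrees(np.arctan2(-d[0],d[1])))
q=ori(np.radians(-19.5));X,Y=.4470,-.1237
hand.move_gripper(.06)
bot.reach((X,Y,.15),q);bot.servo_line((X,Y,.068),q,.1);bot.dwell(.2)
o=get_obs();print(o["position"],o["wrist_force"])
hand.move_gripper(.0,40);bot.dwell(.1);o=get_obs();print(o["gripper_width"],o["position"],o["wrist_force"])
for z in(.071,.074,.077,.080,.082):
    bot.servo_line((X,Y,z),q,.04);bot.dwell(.1);o=get_obs();print(z,o["position"],np.round(o["wrist_force"],1))
print(o["gripper_width"],o["time_s"])
c=vision.read_camera("side");cv2.imwrite("pics/c7.png",cv2.resize(c["frame"][130:250,270:410,::-1],None,fx=5,fy=5))
E
```

```text
ad [ 0.5044971  -0.03654527  0.04      ] 0.06787586917740346 -19.786704351183356
[ 0.44739116 -0.12381333  0.06853015] [ 0.25704877  0.24795193 -0.95002202]
0.027212958928211715 [ 0.44679712 -0.12363207  0.06836809] [-2.27232725  0.65839301  7.51954941]
0.071 [ 0.44677991 -0.12363667  0.07082907] [-0.3  0.4 -5.6]
0.074 [ 0.44678974 -0.12363311  0.0741431 ] [-1.4  1.3 -0.5]
0.077 [ 0.44679881 -0.12363882  0.0772052 ] [-3.5  0.4  3.3]
0.08 [ 0.44682979 -0.1236569   0.08024908] [-4.2  1.9  6.2]
0.082 [ 0.4465593  -0.12357682  0.08111136] [  4.1  -0.6 -23.9]
0.026985725164797053 22.9083
```

View pics/c7.png

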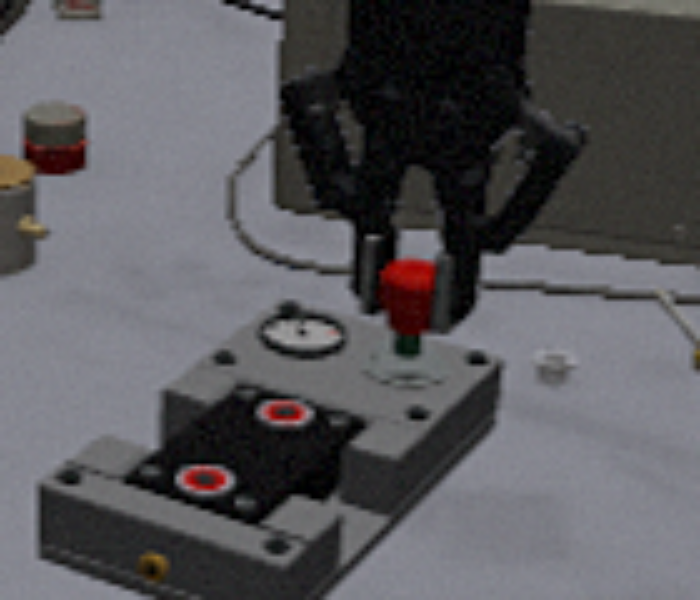

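The knob is at its upper stop (24 N pull) and its stem is visible. I'll release it and retreat.

```bash
python3 - <<'E'
from h import *
q=ori(np.radians(-19.5));X,Y=.4470,-.1237
bot.servo_line((X,Y,.0808),q,.03)
hand.move_gripper(.065);bot.dwell(.1)
bot.servo_line((X,Y,.13),q,.08);bot.servo_line((X,Y,.22),q,.15);bot.dwell(.3)
o=get_obs();print(o["position"],o["wrist_force"],o["gripper_width"],o["time_s"])
c=vision.read_camera("side");cv2.imwrite("pics/side8.png",c["frame"][:,:,::-1]);cv2.imwrite("pics/c8.png",cv2.resize(c["frame"][130:250,270:410,::-1],None,fx=5,fy=5))
E
```

```text
[ 0.44665615 -0.1235969   0.21930871] [ 0.30742814  0.34483518 -0.06771323] 0.06483190426920243 25.575
```

View pics/c8.png

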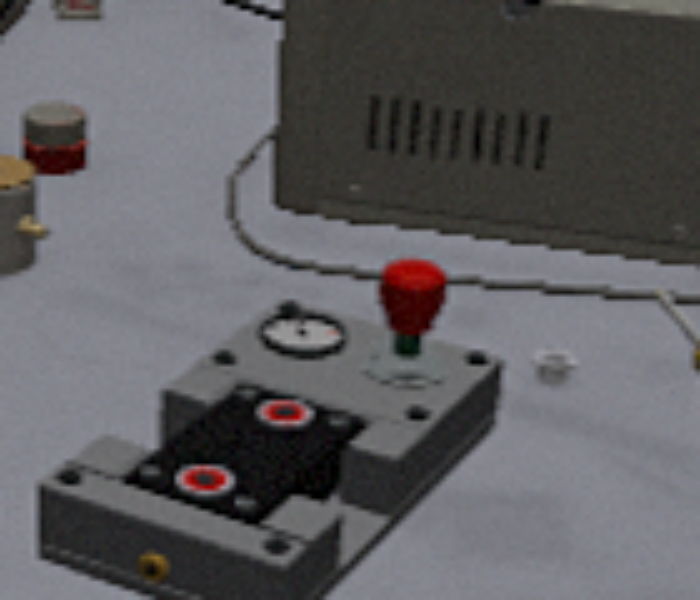

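View pics/side8.png

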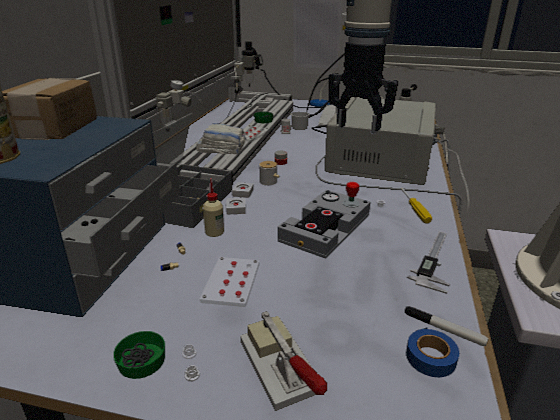

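The knob stands out with its green stem showing, the block is flush, the bystanders are unmoved and the gripper is clear. Handing in.

```bash
python3 -c "
from workcell import *
print(hand_in())"
```

```text
the job is handed in; nothing more can be done
None
```

The adapter block is pressed home in the pocket, the valve knob is out and released, and the job is handed in. `hand_in()` gives no verdict, so these are my own checks.

- **Block:** I gripped it by its long sides, lowered it into the pocket and pressed it past both detents in force-checked steps. It bottomed at the expected height, with the wrist force rising to about 16 N. The wrist image afterwards put its centre about 1 mm from the pocket's and its turn within 0.3° of the fixture's. The pictures show the top flush with the deck; I did not measure tilt as a number.
- **Knob:** I pulled it up about 12–13 mm to its upper stop, with about 24 N on the wrist at the end. In the last picture it stays out with its stem showing. I judged its travel from the arm's motion and that picture, as the joint value cannot be read.
- **Rest of the scene:** The bystanders look unmoved in the last side view, and the gripper was clear with almost no wrist force. The robot clock read 25.6 s before the last picture.
- **Disagreement:** The top and wrist cameras differed by about 1.5–2.5 mm in y on the fixture and the block. For the knob they differed by about 5 mm. I used mostly the wrist camera for the block. For the knob I used the given fixture offset, which the top camera agreed with.

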